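# Push a carrier of wet wagons through the sprung flap of a drying box

## Robot

A 6-joint arm with a two-finger parallel gripper is mounted at the origin on the work surface. World frame = base frame: x ahead of the robot, y to its left, z up, the work surface at z = 0. Lengths are in m, angles in rad, forces in N, time in s.
With the tool pointing down it reaches from about 0.3 to 0.775 m from the base axis. Payload 14.6 kg.
Tool frame: the origin (TCP) lies between the finger pads; the fingertips stand 25 mm ahead of it and the grasp point (between the pads) lies 6 mm ahead of it; z points along the fingers, x is the direction in which the jaws open and shut, and the axes are right-handed (so a half turn about z gives the same grasp; the last joint's range is limited). The gripper opens to 85 mm and grips with 20 to 120 N. Pads are 22 mm wide; open, the fingers measure 114 mm over their backs; the gripper's body (76 mm by 85 mm) begins 54 mm behind the grasp point. The pads swing forward as they close: fully open they stand 13 mm farther back than shut.
Start: joints at [-1.399, 0.3, 1.521, -0, 1.321, -0.067], TCP at [0.13, -0.534, 0.256] pointing down, gripper open.
Joint ranges: [-3.03, 3.03], [-0.79, 2.21], [0.23, 2.52], [-1.04, 4.18], [0, 3.07], [-2.55, 2.55]. Speed limits (rad/s): [2.22, 2.22, 2.57, 3.14, 3.14, 3.14].

## Interface

Orientations are given as [roll, pitch, yaw] about the fixed x, y, z axes, in that order (R = Rz(yaw) Ry(pitch) Rx(roll)).
In Python, from plant import get_state, capture, camera_params, close_job gives the robot as it stands. The module is installed in compiled form; this text tells all that it offers.
- The arm moves only by the tool apply_moves, never from a script. Its argument "rows" is one flat list of numbers, 6 for each row, row after row: the shift along the tool's x, y, z in cm, then the turn, a rotation vector about the tool's x, y, z in rad. In form: [dx, dy, dz, ax, ay, az, dx, dy, dz, ax, ay, az, ...]. A call has 1 to 5 rows; each row shifts and turns the pose as measured when the row begins, along the tool's axes as they then stand; what a row does not reach is not made up. A row lasts 1/10 s, in which the tool goes at most 50 mm and 8.59 degrees, less where a joint would pass 70% of its speed; a pose out of reach is approached as far as the arm can. A call is refused whole if a number of a shift passes 5 or a number of a turn 0.15, either way. A call with a gripper value outside its range is refused whole. "gripper" is the opening, from -1 (shut) to 1 (fully open), so that 0 is half open, set as the call begins (left out, the last holds). The fingers move at their own pace and stop on an object; "grip_force" is the grip in N (left out, the last holds). Time passes only in rows, so rows that do not move let the fingers close. It gives the time, the measured TCP pose, the force and the opening at its end, in the units of the state.
- get_state(): the state, without advancing time (a new reading comes with each control period).
- capture(name): name is "side" or "top" or "wrist"; returns the picture (384x512x3 uint8, red, green, blue); there is no depth.
- camera_params(name): a dict with "mtx" (3x3 intrinsics, pixels), "camera_from_world" (4x4, takes a point from world to camera coordinates). Camera axes: x right, y up, looking along -z (the intrinsics and any distortion apply to the point x, -y, -z); pixel columns grow to the right and rows downward; lengths in m; the calibration is good to about 2 mm. A picture is of the moment at which its call begins: read the wrist's pose just before it. camera_params takes no time and is no camera call; for the wrist camera it gives the pose at the moment of the call.
- close_job(): hands the job in, once; it reports no verdict.
The state is a dict: "t": time; "joints": joint angles; "qvel": joint speeds; "joint_torque": joint torques, N m; "position": TCP position; "tcp_rot": TCP orientation; "force": force on the tool from outside, world axes, zero at the start; "ft_torque": the same for the moment, N m; "width": opening from 0.0 (shut) to 1.0 (fully open).
Only numpy, scipy, OpenCV 4.12 (cv2) and the standard library are available. Lean on these libraries where they do the work, as an engineer would, in place of code of your own. Each camera call takes 0.05 s, during which the arm holds its last target. There are 200 camera calls.

## Task

The freshly painted wagons on the wooden carrier must go into the drying box without the gripper touching the carrier. Pick up the red-handled push rod, put its thin pin through the ring on the back of the carrier, and push the carrier along the runway past the sprung orange flap, far enough in that the flap can swing fully shut behind it. Then draw the rod out, lay it on the green mat upright on its handle and clear of the runway, with the flap shut, and leave the bottles, cup, strip and square where they stand.

Things in the scene. Friction and masses are not known exactly. Their poses are not given: they have to be found in the camera images.
- rod_grip (a point): Push rod, 240 mm long, 0.25 kg: a red box handle 60 long x 28 wide x 52 mm tall standing on its flat underside, then an aluminium tube 22 mm across and 160 mm long, then a thin steel pin 8 mm across and 20 mm long. This point is the middle of the handle on the rod's axis, 32 mm above the handle's underside (20 mm below its top). +y points along the rod towards the pin, z up. The rod lies on the mat, so the point is 35 mm above the table.
- rod_tip (a point): Free end of the push rod's thin pin, 210 mm from rod_grip along its +y, on the same axis. The step where the 22 mm tube begins (which cannot pass the ring) is 20 mm behind it. Axes as rod_grip.
- eyelet (a point): Centre of the ring, a 16 mm round hole through the blue 6 mm thick plate at the rear of the carrier, on the plate's outer face. +y points through the hole, into the carrier and along the runway towards the box; z up. The hole is 36 mm above the carrier's underside.
- carrier: Wooden carrier with three wet ochre wagons, 108 mm long (y) x 58 wide (x) x 52 mm tall over its two steel tube hoops, about 0.45 kg (varies). Origin in the middle of its underside, +y forward towards the box; its blue rear plate's outer face is at y = -54 mm and its nose at y = +54 mm. It slides loosely (3 mm play each side) between the runway's two low guides.
- sill (a point): Point on the runway floor right under the closed flap, mid-width, 9 mm above the table. +y points straight into the drying box along the runway, z up. Runway floor runs from y = -200 mm to the box's back wall at y = +254 mm (fixed); it is 96 mm wide with guides 10 mm high at x = +-35 mm. The box has clear sides and roof (outside height 102 mm above the mat) and its entrance is 68 mm wide and 86 mm high under the lintel.
- flap (a joint): Orange flap 60 mm wide hanging from a hinge 80 mm above the runway floor at the sill, its lower edge 74 mm below the hinge; it swings inward (+y) only. 0 = shut, up to 1.5 rad open. A spring shuts it (0.02 N m at shut, rising 0.04 N m per rad: about 1 to 2 N at the carrier). It rides up on the carrier's hoops (about 1.2 rad) and can only drop shut once the carrier's rear is more than 70 mm beyond the sill; 90 mm is good. While the rod is in, it rests on the rod.
- mat: Green cutting mat 600 x 900 mm with yellow grid, fixed, top 3 mm above the table; origin in the middle of its underside.
- bottle_blue: Bystander: blue dropper paint bottle, 34 mm across, 94 mm tall, beside the runway on its far side. Origin in the middle of its underside.
- bottle_tan: Bystander: tan dropper paint bottle, same size, beside the runway on the robot's side. Origin in the middle of its underside.
- bottle_ochre: Bystander: ochre dropper paint bottle, same size. Origin in the middle of its underside.
- bottle_green: Bystander: green dropper paint bottle, same size, beside the drying box on its far side. Origin in the middle of its underside.
- water_cup: Bystander: white ceramic cup, 70 mm across, 85 mm tall. Origin in the middle of its underside.
- wagon_strip: Bystander: steel strip 280 x 30 mm with seven finished ochre wagons, 26 mm high. Origin in the middle of its underside.
- try_square: Bystander: aluminium and steel try square, 160 x 120 mm, 18 mm high. Origin in the middle of its underside.

How it is judged:
On the way, in this order (a step that is already met when the one before it is completed fails the run):
1. the rod's pin is through the ring, with the carrier still outside the flap (x of rod_tip in the frame of eyelet between -0.012 and 0.012 m and z of rod_tip in the frame of eyelet between -0.012 and 0.012 m and y of rod_tip in the frame of eyelet above 0.008 m and y of carrier in the frame of sill below -0.05 m), for 0.1 s.
2. the carrier, pushed by the rod with its pin in the ring, holds the flap open (x of rod_tip in the frame of eyelet between -0.012 and 0.012 m and z of rod_tip in the frame of eyelet between -0.012 and 0.012 m and value of joint flap above 0.7 rad and y of rod_tip in the frame of eyelet above 0.005 m and y of carrier in the frame of sill above 0 m), for 0.2 s.
At the end, for the whole second after the job is handed in: The carrier stands upright on the runway inside the box (its middle more than 100 mm past the sill), at rest; the flap is shut (within 0.06 rad); the push rod stands upright on its handle on the mat (within 0.1 rad), its handle within the mat's edges and its pin beyond the runway's end or beside it (y of carrier in the frame of sill above 0.1 m and x of carrier in the frame of sill between -0.02 and 0.02 m and angle between each of carrier, rod_grip's own z axis and vertical below 0.1 rad and linear speed of carrier below 0.01 m/s and value of joint flap below 0.06 rad and z of rod_grip in the frame of mat between 0.03 and 0.041 m and x of rod_grip in the frame of mat between -0.3 and 0.3 m and y of rod_grip in the frame of mat between -0.45 and 0.45 m and (y of rod_tip in the frame of sill below -0.19 m or x of rod_tip in the frame of sill below -0.06 m or x of rod_tip in the frame of sill above 0.06 m)); the robot touches nothing.
It fails at once if the gripper or arm touches the carrier or its wet wagons (contact force between any of the fingers, the arm and carrier above 0.5 N).
It fails at once if the carrier is tipped (angle between carrier's own z axis and vertical above 0.5 rad).
It fails at once if a bystander is moved more than 30 mm or tipped over (distance of any of bottle_blue, bottle_tan, bottle_ochre, bottle_green, water_cup, wagon_strip, try_square from where it was at the start of the episode above 0.03 m or angle between any of bottle_blue, bottle_tan, bottle_ochre, bottle_green, water_cup, wagon_strip, try_square's own z axis and vertical above 0.6 rad).
It also fails if it takes over 58 s, if anything falls off the work surface, if the arm or the gripper's body presses on something with over 40 N, if the wrist force passes 120 N, or if a joint passes its speed limit or range.

## Working session

There is one attempt and no reset: what is moved stays moved. The work goes in short steps, Python scripts to look and compute and a tool call to move; the robot and the scene stay as the last step left them, time stands still between calls to the robot, and variables do not carry over. Pictures are saved under pics/ and viewed, about 8 in all and at most 12, crops included, and the job is handed in when it is done.

Besides the shell and the picture viewer there is one more tool, called as name(argument=value, ...) on one line, values as JSON. apply_moves: Moves the arm, as the interface text tells. Its arguments: {"type":"object","properties":{"rows":{"type":"array"},"gripper":{"type":"number"},"grip_force":{"type":"number"}},"required":["rows"]}

```bash
mkdir -p pics; ls; python3 - <<'E'
from plant import *
import cv2,numpy as np
print(get_state())
for n in ("side","top"):
    im=capture(n); cv2.imwrite(f"pics/{n}0.png",im[:,:,::-1]); p=camera_params(n); print(n,p)
a=cv2.imread("pics/top0.png");cv2.imwrite("pics/top0b.png",cv2.resize(a,(800,600),interpolation=2))
a=cv2.imread("pics/side0.png");cv2.imwrite("pics/side0b.png",cv2.resize(a,(800,600),interpolation=2))
E
```

```text
pics
{'t': 0.0, 'joints': array([-1.39856483e+00,  3.00483417e-01,  1.52165609e+00, -6.93080536e-06,
        1.32071982e+00, -6.66015922e-02]), 'qvel': array([ 0.00020232, -0.00146653,  0.00030046, -0.00054164, -0.00154591,
        0.00029161]), 'joint_torque': array([-4.86056360e-04, -5.43505025e+01, -3.61796415e+01, -4.68429459e-05,
        4.01182289e-03,  4.34698507e-05]), 'position': array([ 0.13006726, -0.53415618,  0.25568282]), 'tcp_rot': array([-3.14151505e+00,  1.26431224e-03, -1.33196147e+00]), 'force': array([-0.35168673, -0.60861125, -0.03635504]), 'ft_torque': array([-0.01189408, -0.02819342, -0.00238653]), 'width': 1.0008461462264928}
side {'mtx': array([[440.54697963,   0.        , 258.91101006],
       [  0.        , 440.54697963, 183.57401754],
       [  0.        ,   0.        ,   1.        ]]), 'camera_from_world': array([[-0.92792297, -0.37258956,  0.0116616 ,  0.50507129],
       [ 0.25784864, -0.61894346,  0.74190503, -0.2115848 ],
       [-0.26920819,  0.69143764,  0.67040356, -1.19071855],
       [ 0.        ,  0.        ,  0.        ,  1.        ]])}
top {'mtx': array([[346.67487354,   0.        , 253.29633137],
       [  0.        , 346.67487354, 194.91642699],
       [  0.        ,   0.        ,   1.        ]]), 'camera_from_world': array([[ 0.00980634, -0.99959197,  0.02682783, -0.02425669],
       [ 0.99631732,  0.01205259,  0.08489131, -0.54711862],
       [-0.08518002,  0.02589656,  0.99602898, -0.97217494],
       [ 0.        ,  0.        ,  0.        ,  1.        ]])}
```

View pics/top0b.png

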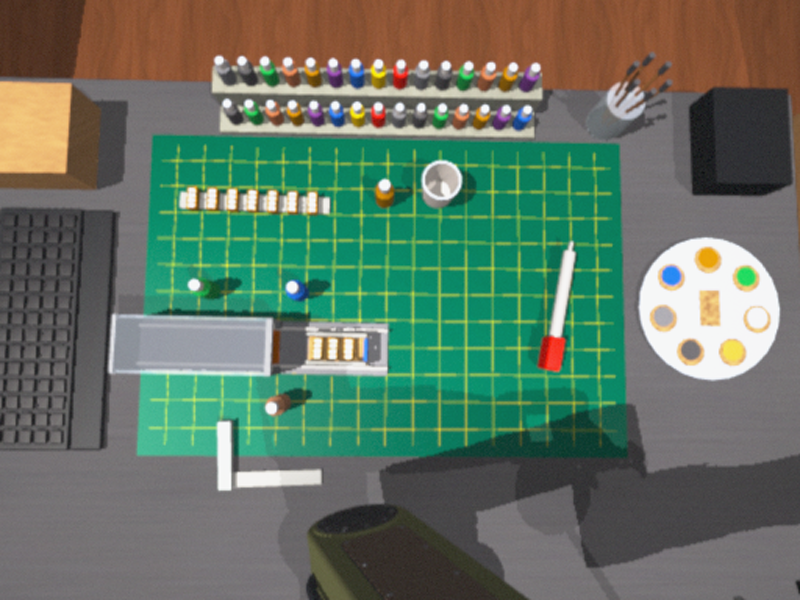

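View pics/side0b.png

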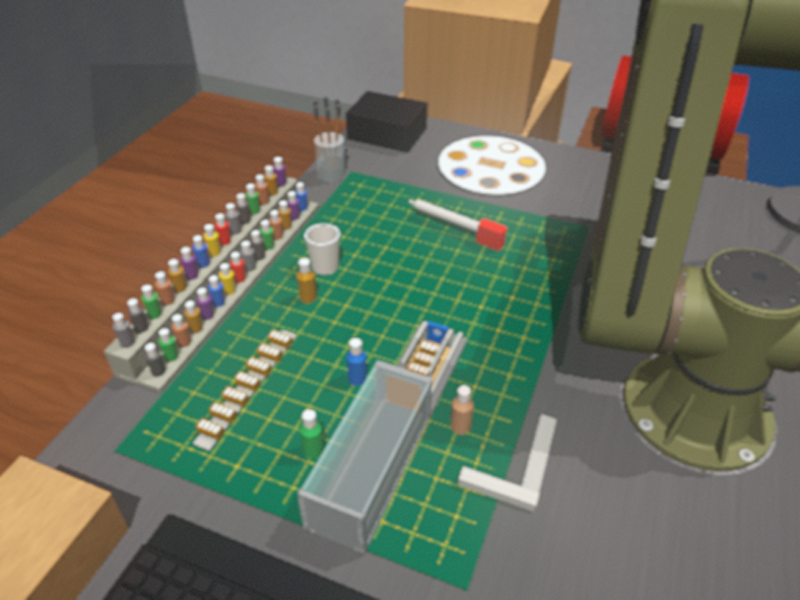

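Top view: the rod is at right, with its handle near (551,353) and pin at (571,243) of 800x600. The carrier's blue plate is near (368,348), the flap near (275,347), and the box lies to the left (+y). The side view agrees.

```bash
cat > h.py <<'E'
import numpy as np,cv2
from plant import *
def ray(n,uv,P=None):
    P=P or camera_params(n); M=P["camera_from_world"]; R,t=M[:3,:3],M[:3,3]
    d=np.linalg.inv(P["mtx"])@[uv[0],uv[1],1.]; d=R.T@np.array([d[0],-d[1],-d[2]])
    return -R.T@t,d
def onz(n,uv,z,P=None):
    c,d=ray(n,uv,P); return c+d*(z-c[2])/d[2]
def tri(a,b):
    (c1,d1),(c2,d2)=a,b; s=np.linalg.lstsq(np.c_[d1,-d2],c2-c1,rcond=None)[0]
    p,q=c1+s[0]*d1,c2+s[1]*d2; return (p+q)/2,np.linalg.norm(p-q)
def blobs(im,lo,hi,amin=15):
    m=cv2.inRange(cv2.cvtColor(im,cv2.COLOR_BGR2HSV),np.array(lo),np.array(hi))
    k,l,s,c=cv2.connectedComponentsWithStats(m)
    return [(s[i][:4].tolist(),int(s[i][4]),c[i].round(1).tolist(),cv2.minAreaRect(np.argwhere(l==i)[:,::-1].astype(np.float32))) for i in range(1,k) if s[i][4]>=amin]
E
python3 - <<'E'
from h import *
for n in("top","side"):
    a=cv2.imread(f"pics/{n}0.png")
    for nm,lo,hi in(("red",(0,170,90),(5,255,255)),("blue",(100,120,60),(125,255,255)),("orange",(5,120,60),(16,255,255))):
        for b in blobs(a,lo,hi):
            x,y=b[2]
            if 60<y<300: print(n,nm,b[:3],np.round(b[3][0],1),np.round(b[3][1],1),round(b[3][2]),onz(n,b[2],.05).round(3))
a=cv2.imread("pics/top0.png")
cv2.imwrite("pics/c1.png",cv2.resize(a[190:260,60:260],(800,280),interpolation=cv2.INTER_CUBIC))
cv2.imwrite("pics/c2.png",cv2.resize(a[145:245,335:380],(270,600),interpolation=cv2.INTER_CUBIC))
w=np.full((600,800,3),0,np.uint8); w[:280]=cv2.imread("pics/c1.png"); 
w[290:600,:465]=cv2.rotate(cv2.resize(cv2.imread("pics/c2.png"),(310,465)),cv2.ROTATE_90_COUNTERCLOCKWISE)[:310,:465] 
s=cv2.imread("pics/side0.png"); w[290:600,490:800]=cv2.resize(s[195:275,225:305],(310,310),interpolation=cv2.INTER_CUBIC)
cv2.imwrite("pics/c3.png",w)
E
```

```text
top red ([238, 69, 9, 12], 61, [241.5, 75.6]) [242.   74.5] [ 8. 11.] 0 [0.889 0.02  0.05 ]
top red ([345, 216, 17, 21], 288, [352.7, 225.8]) [352.7 225.6] [14.1 21.4] 9 [ 0.462 -0.296  0.05 ]
top blue ([210, 68, 10, 13], 73, [215.2, 74.8]) [214.9  74.4] [11.7  8.8] 82 [0.89  0.095 0.05 ]
top blue ([328, 69, 12, 14], 83, [332.9, 76.9]) [333.1  76.6] [ 9.2 12.5] 34 [ 0.891 -0.245  0.05 ]
top blue ([424, 171, 12, 11], 105, [429.2, 175.9]) [429.5 176. ] [11. 10.] 0 [ 0.606 -0.518  0.05 ]
top blue ([183, 179, 15, 13], 90, [191.4, 186.6]) [189.8 185.8] [13.4 11.3] 45 [0.566 0.155 0.05 ]
top blue ([233, 217, 3, 14], 32, [233.8, 223.2]) [234.  223.5] [13.  2.] 90 [0.466 0.036 0.05 ]
top orange ([0, 54, 64, 66], 1140, [40.6, 97.9]) [31.7 86.9] [60.7 67.2] 3 [0.812 0.584 0.05 ]
top orange ([170, 66, 11, 14], 76, [175.8, 73.6]) [176.1  72.9] [11.6  9.2] 56 [0.891 0.208 0.05 ]
top orange ([290, 69, 10, 13], 68, [294.0, 76.3]) [294.4  75.7] [ 8.4 11.5] 16 [ 0.89  -0.132  0.05 ]
top orange ([174, 212, 5, 21], 81, [176.4, 221.6]) [176.4 222. ] [ 3.9 20.1] 3 [0.469 0.194 0.05 ]
side red ([457, 48, 
[... 997 characters left out ...]
13, 54], 71, [460.9, 72.5]) [460.6  73.4] [ 1.7 54.3] 13 [ 0.031 -1.035  0.05 ]
side orange ([0, 59, 222, 246], 20111, [76.8, 160.5]) [ 73.3 156.3] [111.6 316. ] 43 [1.144 0.075 0.05 ]
side orange ([371, 69, 14, 27], 148, [377.0, 83.0]) [377.   82.2] [26.1 12.9] 88 [ 0.346 -0.804  0.05 ]
side orange ([460, 86, 18, 28], 375, [469.7, 100.5]) [468.7  99.3] [16.3 27.1] 4 [-0.013 -0.81   0.05 ]
side orange ([164, 116, 9, 14], 66, [168.4, 123.3]) [168.  122.8] [12.9  7.5] 82 [ 0.982 -0.221  0.05 ]
side orange ([174, 138, 7, 14], 57, [177.6, 145.4]) [177.  144.5] [13.  6.] 90 [ 0.887 -0.119  0.05 ]
side orange ([110, 207, 11, 14], 80, [116.2, 214.4]) [115.7 214.2] [12.9  8.5] 76 [0.886 0.227 0.05 ]
```

View pics/c3.png

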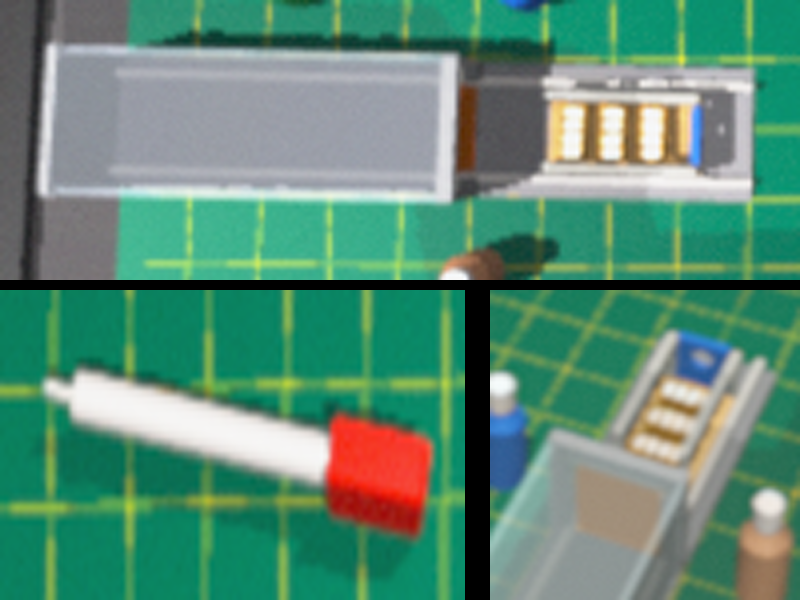

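Crop: the carrier sits near the runway's end with its blue plate at about crop x=697. The runway runs very nearly along world +y. Next I compute the positions.

```bash
python3 - <<'E'
from h import *
C=lambda u,v:(60+u/4-.4,190+v/4-.4)
for nm,p,z in [("end top",C(753,70),.019),("end bot",C(752,200),.019),("plate top",C(697,105),.06),("plate bot",C(697,166),.06),
 ("box f t",C(456,55),.105),("box f b",C(456,200),.105),("box b t",C(45,47),.105),("box b b",C(40,195),.105),("flap",(176.4,221.6),.085),
 ("gl t",C(120,72),.019),("gl t2",C(430,72),.019),("gl b",C(110,171),.019),("gl b2",C(430,175),.019),
 ("tip",(365.8-.4,154.9-.4),.035),("tube0",(364.3-.4,161.4),.046),("tube1",(355.3-.4,215.1),.046),("handle",(352.7,225.8),.05)]:
    print(nm,np.round(p,1),onz("top",p,z).round(4))
print(tri(ray("top",(352.7,225.8)),ray("side",(315.2,145.1))))
print(tri(ray("top",(233.8,223.2)),ray("side",(278.7,211.9))))
E
```

```text
end top [247.8 207.1] [ 0.5124 -0.0031  0.019 ]
end bot [247.6 239.6] [ 0.4196 -0.0034  0.019 ]
plate top [233.8 215.8] [0.4858 0.0356 0.06  ]
plate bot [233.8 231.1] [0.4442 0.035  0.06  ]
box f t [173.6 203.4] [0.5157 0.1921 0.105 ]
box f b [173.6 239.6] [0.4217 0.1894 0.105 ]
box b t [ 70.8 201.4] [0.5179 0.4574 0.105 ]
box b b [ 69.6 238.4] [0.4225 0.4554 0.105 ]
flap [176.4 221.6] [0.4684 0.1873 0.085 ]
gl t [ 89.6 207.6] [0.506  0.4464 0.019 ]
gl t2 [167.1 207.6] [0.5084 0.2276 0.019 ]
gl b [ 87.1 232.4] [0.436  0.4499 0.019 ]
gl b2 [167.1 233.4] [0.4352 0.2254 0.019 ]
tip [365.4 154.5] [ 0.6677 -0.3413  0.035 ]
tube0 [363.9 161.4] [ 0.6453 -0.3327  0.046 ]
tube1 [354.9 215.1] [ 0.4919 -0.3044  0.046 ]
handle [352.7 225.8] [ 0.4618 -0.2965  0.05  ]
(array([ 0.46069849, -0.29590062,  0.05289052]), np.float64(0.0022849047821864336))
(array([0.46735515, 0.03638743, 0.04355471]), np.float64(0.0033188089840191217))
```

```bash
cat > go.py <<'E'
# usage: go.py x y z yaw nrows : rows to reach pose with the tool pointing down
import sys; from h import *
from scipy.spatial.transform import Rotation as Ro
s=get_state(); x,y,z,yaw=map(float,sys.argv[1:5]); n=int(sys.argv[5])
R0=Ro.from_euler("xyz",s["tcp_rot"]); T=Ro.from_euler("xyz",[np.pi,0,yaw]); p=s["position"]; d=(np.array([x,y,z])-p)/n
rv=(R0.inv()*T).as_rotvec()/n; out=[]
for i in range(n):
    R=R0*Ro.from_rotvec(rv*i); out.append(np.r_[(R.inv().apply(d)*100).round(2),rv.round(3)].tolist())
print("t",round(s["t"],2),"pos",p.round(4),"rot",s["tcp_rot"].round(3),"F",s["force"].round(1),"w",round(s["width"],3)); print(*out,sep="\n")
E
python3 go.py 0.461 -0.2995 0.16 -1.757 10
```

```text
t 0.1 pos [ 0.1301 -0.5342  0.2558] rot [-3.142e+00  1.000e-03 -1.332e+00] F [ 0.3 -0.3 -0.2] w 1.002
[-1.5, -3.77, 0.96, 0.0, 0.0, 0.043]
[-1.66, -3.7, 0.96, 0.0, 0.0, 0.043]
[-1.81, -3.63, 0.96, 0.0, 0.0, 0.043]
[-1.96, -3.55, 0.96, 0.0, 0.0, 0.043]
[-2.11, -3.46, 0.96, 0.0, 0.0, 0.043]
[-2.26, -3.37, 0.96, 0.0, 0.0, 0.043]
[-2.4, -3.27, 0.96, 0.0, 0.0, 0.043]
[-2.54, -3.17, 0.96, 0.0, 0.0, 0.043]
[-2.67, -3.06, 0.96, 0.0, 0.0, 0.043]
[-2.8, -2.94, 0.96, 0.0, 0.0, 0.043]
```

apply_moves(rows=[-1.5,-3.8,1,0,0,0.043,-1.7,-3.7,1,0,0,0.043,-1.8,-3.6,1,0,0,0.043,-2,-3.6,1,0,0,0.043,-2.1,-3.5,1,0,0,0.043])

```text
t: 0.6
position: [0.2984, -0.415, 0.2036]
tcp_rot: [3.141, 0.001, -1.562]
force: [0.2, -0.7, 0.1]
width: 1.0
```

apply_moves(rows=[-2.3,-3.4,1,0,0,0.043,-2.4,-3.3,1,0,0,0.043,-2.5,-3.2,1,0,0,0.043,-2.7,-3.1,1,0,0,0.043,-2.8,-2.9,1,0,0,0.043])

```text
t: 1.1
position: [0.4732, -0.2945, 0.1506]
tcp_rot: [3.139, 0.001, -1.787]
force: [0.5, -1.0, 0.4]
width: 0.999
```

```bash
python3 go.py 0.461 -0.2995 0.16 -1.757 2; python3 - <<'E'
from h import *
P=camera_params("wrist"); im=capture("wrist")[:,:,::-1]; cv2.imwrite("pics/w1.png",im)
import pickle; pickle.dump(P,open("w1.pkl","wb"))
for b in blobs(np.ascontiguousarray(im),(0,170,60),(6,255,255),100): print(b[:3],b[3],onz("wrist",b[3][0],.055,P).round(4))
E
```

```text
t 1.1 pos [ 0.4732 -0.2945  0.1506] rot [ 3.139e+00  1.000e-03 -1.787e+00] F [ 0.5 -1.   0.4] w 0.999
[0.37, 0.54, -0.47, 0.001, 0.001, -0.015]
[0.37, 0.55, -0.47, 0.001, 0.001, -0.015]
([243, 170, 38, 78], 2647, [261.3, 208.8]) ((261.5, 208.49996948242188), (36.99999237060547, 76.99998474121094), 0.0) [ 0.4666 -0.3006  0.055 ]
```

View pics/w1.png

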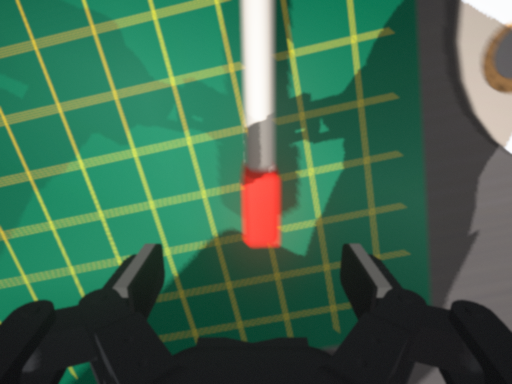

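The wrist view shows the handle between the jaws at (261,208), with the tube running straight up the image to col 258 at row 0.

```bash
python3 - <<'E'
from h import *
import pickle
P=pickle.load(open("w1.pkl","rb")); im=cv2.imread("pics/w1.png"); h=cv2.cvtColor(im,cv2.COLOR_BGR2HSV)
pts=[]
for r in range(3,162,8):
    c=np.where(h[r,225:295,1]<70)[0]+225
    if len(c)>15: pts.append(onz("wrist",(np.median([c.min(),c.max()]),r),.035,P)[:2])
pts=np.array(pts); v=cv2.fitLine(pts.astype(np.float32),2,0,.01,.01).ravel(); print(len(pts),v, np.arctan2(v[1],v[0]))
for uv,z in (((262,247.5),.055),((262,247.5),.003),((262,170),.035),((262,170),.055)): print(uv,z,onz("wrist",uv,z,P).round(4))
print(camera_params("wrist")["camera_from_world"].round(3))
E
```

```text
20 [ 0.98437923 -0.17606115  0.55621517 -0.31810987] -0.17698365
(262, 247.5) 0.055 [ 0.4345 -0.2943  0.055 ]
(262, 247.5) 0.003 [ 0.4071 -0.2903  0.003 ]
(262, 170) 0.035 [ 0.4908 -0.3067  0.035 ]
(262, 170) 0.055 [ 0.4956 -0.3071  0.055 ]
[[-0.214 -0.977 -0.002 -0.182]
 [ 0.933 -0.204 -0.297 -0.497]
 [ 0.29  -0.066  0.955 -0.434]
 [ 0.     0.     0.     1.   ]]
```

```bash
python3 go.py 0.463 -0.3012 0.10 -1.751 2;
```

```text
t 1.15 pos [ 0.4764 -0.291   0.1489] rot [ 3.138e+00  3.000e-03 -1.787e+00] F [ 2.6  4.5 -2.3] w 0.997
[0.65, 0.54, 2.44, 0.002, 0.002, -0.018]
[0.64, 0.55, 2.44, 0.002, 0.002, -0.018]
```

apply_moves(rows=[0.6,0.5,2.4,0,0,-0.018,0.6,0.5,2.4,0,0,-0.018,0,0,0,0,0,0])

```text
t: 1.45
position: [0.4656, -0.298, 0.0982]
tcp_rot: [3.137, 0.004, -1.745]
force: [-0.6, -0.4, 0.3]
width: 1.001
```

```bash
python3 go.py 0.463 -0.3012 0.045 -1.751 2;
```

```text
t 1.45 pos [ 0.4656 -0.298   0.0982] rot [ 3.137  0.004 -1.745] F [-0.6 -0.4  0.3] w 1.001
[0.19, 0.09, 2.66, 0.002, 0.002, 0.003]
[0.19, 0.1, 2.66, 0.002, 0.002, 0.003]
```

apply_moves(rows=[0.3,0.2,2.0,0.004,0.004,0.006,0.1,0.05,2.0,0,0,0,0,0,1.3,0,0,0,0,0,0,0,0,0])

```text
t: 1.85
position: [0.4635, -0.3022, 0.0467]
tcp_rot: [-3.14, -0.001, -1.754]
force: [1.1, -0.5, -0.1]
width: 0.999
```

```bash
python3 go.py 0.463 -0.3012 0.045 -1.751 1;
```

```text
t 1.85 pos [ 0.4635 -0.3022  0.0467] rot [-3.140e+00 -1.000e-03 -1.754e+00] F [ 1.1 -0.5 -0.1] w 0.999
[-0.09, 0.07, 0.17, -0.001, -0.001, -0.003]
```

apply_moves(rows=[0,0,0,0,0,0,0,0,0,0,0,0,0,0,0,0,0,0,0,0,0,0,0,0,0,0,0,0,0,0], gripper=-1, grip_force=80)

```text
t: 2.35
position: [0.4651, -0.3031, 0.0506]
tcp_rot: [-3.136, -0.003, -1.754]
force: [0.2, 0.3, -2.9]
width: 0.315
```

apply_moves(rows=[0,0,0,0,0,0,0,0,0,0,0,0,0,0,0,0,0,0,0,0,0,0,0,0,0,0,0,0,0,0])

```text
t: 2.85
position: [0.4648, -0.3028, 0.0503]
tcp_rot: [-3.137, -0.002, -1.754]
force: [0.3, 0.2, -0.5]
width: 0.314
```

apply_moves(rows=[0,0,-2,0,0,0,0,0,-2,0,0,0,0,0,-1,0,0,0,0,0,0,0,0,0])

```text
t: 3.25
position: [0.4641, -0.3023, 0.1008]
tcp_rot: [-3.139, -0.001, -1.754]
force: [1.0, 0.0, -2.0]
width: 0.312
```

```bash
python3 go.py 0.4665 -0.26 0.097 0 13;
```

```text
t 3.25 pos [ 0.4641 -0.3023  0.1008] rot [-3.139e+00 -1.000e-03 -1.754e+00] F [ 1.  0. -2.] w 0.312
[-0.32, 0.04, 0.03, -0.0, -0.0, -0.135]
[-0.33, -0.0, 0.03, -0.0, -0.0, -0.135]
[-0.32, -0.05, 0.03, -0.0, -0.0, -0.135]
[-0.31, -0.09, 0.03, -0.0, -0.0, -0.135]
[-0.3, -0.13, 0.03, -0.0, -0.0, -0.135]
[-0.28, -0.17, 0.03, -0.0, -0.0, -0.135]
[-0.25, -0.21, 0.03, -0.0, -0.0, -0.135]
[-0.22, -0.24, 0.03, -0.0, -0.0, -0.135]
[-0.19, -0.27, 0.03, -0.0, -0.0, -0.135]
[-0.15, -0.29, 0.03, -0.0, -0.0, -0.135]
[-0.11, -0.31, 0.03, -0.0, -0.0, -0.135]
[-0.07, -0.32, 0.03, -0.0, -0.0, -0.135]
[-0.03, -0.32, 0.03, -0.0, -0.0, -0.135]
```

Width 0.31 means about 27 mm, so the handle is gripped. Next I rotate to the runway heading.

apply_moves(rows=[0,0,0,0,0,-0.135,0,0,0,0,0,-0.135,0,0,0,0,0,-0.135,0,0,0,0,0,-0.135,0,0,0,0,0,-0.135])

```text
t: 3.75
position: [0.4629, -0.3015, 0.0966]
tcp_rot: [3.141, 0.001, -1.056]
force: [0.7, 0.3, -2.1]
width: 0.311
```

apply_moves(rows=[0,0,0,0,0,-0.135,0,0,0,0,0,-0.135,0,0,0,0,0,-0.135,0,0,0,0,0,-0.135,0,0,0,0,0,-0.135])

```text
t: 4.25
position: [0.4614, -0.3004, 0.0912]
tcp_rot: [-3.14, 0.007, -0.352]
force: [0.1, -0.6, -3.2]
width: 0.316
```

apply_moves(rows=[0,0,0,0,0,-0.12,0,0,0,0,0,-0.1,0,0,0,0,0,-0.08,0,0,0,0,0,0])

```text
t: 4.65
position: [0.4602, -0.2996, 0.087]
tcp_rot: [-3.135, 0.01, -0.035]
force: [0.1, -0.4, -1.3]
width: 0.317
```

```bash
python3 go.py 0.4665 -0.24 0.0603 -0.005 3; python3 - <<'E'
from h import *
P=camera_params("wrist"); im=capture("wrist")[:,:,::-1]; cv2.imwrite("pics/w2.png",im)
import pickle; pickle.dump(P,open("w2.pkl","wb"))
E
```

```text
t 4.65 pos [ 0.4602 -0.2996  0.087 ] rot [-3.135  0.01  -0.035] F [ 0.1 -0.4 -1.3] w 0.317
[0.15, -1.99, 0.9, -0.002, 0.003, -0.01]
[0.17, -1.99, 0.9, -0.002, 0.003, -0.01]
[0.18, -1.99, 0.9, -0.002, 0.003, -0.01]
```

View pics/w2.png

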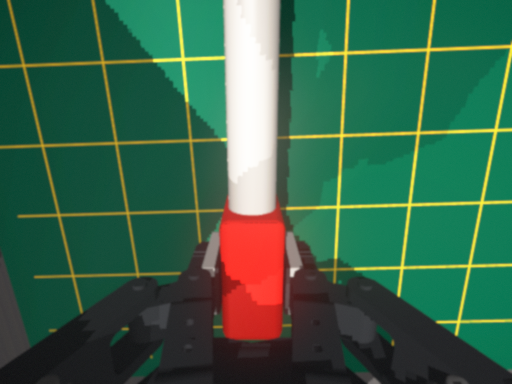

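The wrist view shows the handle gripped squarely, the tube straight up the image from (253,210) to (252,0). The pin is out of view. I move near the carrier, then check from the fixed cameras.

apply_moves(rows=[0.2,-2,0.9,-0.002,0.003,-0.01,0.2,-2,0.9,-0.002,0.003,-0.01,0.2,-2,0.8,-0.002,0.003,-0.01,0,0,0,0,0,0])

```text
t: 5.1
position: [0.4674, -0.238, 0.0588]
tcp_rot: [-3.14, 0.002, -0.02]
force: [0.0, -0.9, -2.3]
width: 0.314
```

```bash
python3 go.py 0.4665 -0.205 0.0603 -0.005 2
```

```text
t 5.1 pos [ 0.4674 -0.238   0.0588] rot [-3.14e+00  2.00e-03 -2.00e-02] F [ 0.  -0.9 -2.3] w 0.314
[-0.08, -1.65, -0.07, -0.001, 0.001, -0.007]
[-0.07, -1.65, -0.08, -0.001, 0.001, -0.007]
```

apply_moves(rows=[-0.1,-1.6,-0.1,0,0,-0.01,0,-1.5,-0.1,0,0,-0.01,0,0,0,0,0,0,0,0,0,0,0,0])

```text
t: 5.5
position: [0.467, -0.2052, 0.0612]
tcp_rot: [-3.141, 0.001, -0.003]
force: [0.3, -0.2, -1.7]
width: 0.315
```

```bash
python3 go.py 0.4665 -0.205 0.0603 -0.005 2; python3 - <<'E'
from h import *
t=capture("top")[:,:,::-1]; s=capture("side")[:,:,::-1]; cv2.imwrite("pics/t3.png",t); cv2.imwrite("pics/s3.png",s)
w=np.hstack([cv2.resize(t[200:250,200:270],(420,300),interpolation=2),cv2.resize(s[175:225,260:320],(360,300),interpolation=2)])
cv2.imwrite("pics/c4.png",w)
E
```

```text
t 5.5 pos [ 0.467  -0.2052  0.0612] rot [-3.141e+00  1.000e-03 -3.000e-03] F [ 0.3 -0.2 -1.7] w 0.315
[-0.02, -0.01, 0.05, -0.0, 0.001, 0.001]
[-0.02, -0.01, 0.05, -0.0, 0.001, 0.001]
```

View pics/c4.png

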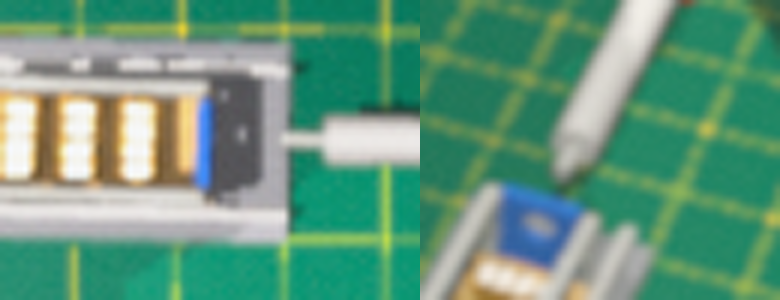

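Crop: in the top view the pin tip is at crop (282,139) and the blue plate spans rows 97–190, centre about 144. In the side view the pin tip is at (562,180) and the ring hole at (541,222).

```bash
python3 - <<'E'
from h import *
T=lambda u,v:(200+u/6-.4,200+v/6-.4)
S=lambda u,v:(260+(u-420)/6-.4,175+v/6-.4)
print("tip",tri(ray("top",T(282,139)),ray("side",S(562,182))))
print("tip z45",onz("top",T(282,139),.045), onz("side",S(562,182),.045))
print("tube",onz("top",T(410,140),.046),onz("top",T(330,140),.046))
for z in(.05,.061): print("plate",z,onz("top",T(207,97),z),onz("top",T(207,190),z))
print("hole side z45",onz("side",S(541,222),.045))
print("guides in",onz("top",T(150,70),.019),onz("top",T(150,212),.019))
print("runway out",onz("top",T(250,43),.019),onz("top",T(250,241),.019))
E
```

```text
tip (array([4.67563775e-01, 2.29077521e-04, 3.85169386e-02]), np.float64(0.0004414974059306989))
tip z45 [4.67320249e-01 2.14789762e-04 4.50000000e-02] [0.46588854 0.00655698 0.045     ]
tube [ 0.46744345 -0.05932074  0.046     ] [ 0.46707379 -0.02208667  0.046     ]
plate 0.05 [0.48632953 0.03518589 0.05      ] [0.44350891 0.03456464 0.05      ]
plate 0.061 [0.48605837 0.0348707  0.061     ] [0.44372566 0.03425653 0.061     ]
hole side z45 [0.4661098  0.03590013 0.045     ]
guides in [0.49969279 0.06347247 0.019     ] [0.43224819 0.06233751 0.019     ]
runway out [0.51313952 0.0158719  0.019     ] [0.41897934 0.01467081 0.019     ]
```

```bash
python3 - <<'E'
from h import *
s=cv2.imread("pics/s3.png")
w=cv2.resize(s[130:220,270:345],(750,600) if 0 else (500,600),interpolation=2)
# overlay expected projection for level rod axis at z=.0459
P=camera_params("side");M=P["camera_from_world"]
def pr(p):
    c=M[:3,:3]@p+M[:3,3]; q=P["mtx"]@[c[0],-c[1],-c[2]]; return q[:2]/q[2]
for z,c in((.0459,(0,0,255)),(.0385,(255,0,255))):
    for y in(.001,-.019,-.1,-.17):
        u=pr(np.array([.467,y,.0459+(z-.0459)*(y+.205)/.206])); print(z,y,u.round(1))
        cv2.circle(w,tuple(np.int32((u-[270,130]+.5)*600/90)),4,c,1)
cv2.imwrite("pics/c5.png",w)
E
```

```text
0.0459 0.001 [283.6 203.4]
0.0459 -0.019 [285.8 199. ]
0.0459 -0.1 [294.5 182. ]
0.0459 -0.17 [301.5 168.5]
0.0385 0.001 [283.4 205.2]
0.0385 -0.019 [285.7 200.6]
0.0385 -0.1 [294.4 182.9]
0.0385 -0.17 [301.5 168.8]
```

View pics/c5.png

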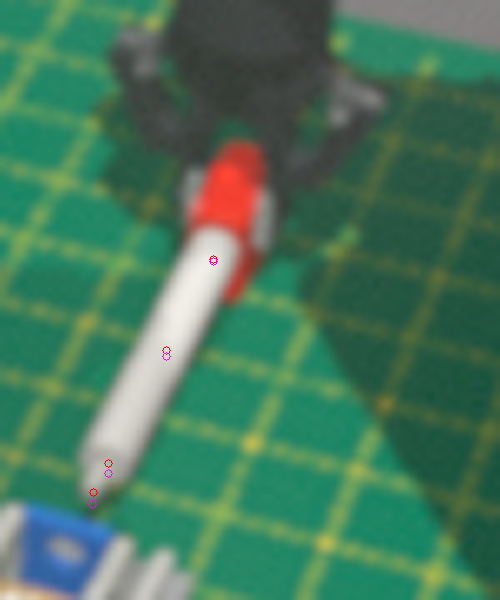

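The pin is roughly level and within about 2 mm of the ring's line. It should shift about 1.7 mm towards -x. I correct that and insert slowly, watching the force.

apply_moves(rows=[-0.17,-1.0,0,0.004,0,0,0,-1.0,0,0,0,0,0,0,0,0,0,0])

```text
t: 5.9
position: [0.465, -0.1846, 0.0612]
tcp_rot: [-3.136, 0.001, -0.005]
force: [0.0, -0.0, -2.7]
width: 0.311
```

```bash
python3 go.py 0.4653 -0.157 0.0615 -0.004 3
```

```text
t 5.9 pos [ 0.465  -0.1846  0.0612] rot [-3.136e+00  1.000e-03 -5.000e-03] F [ 0.  -0.  -2.7] w 0.311
[0.0, -0.92, -0.0, -0.002, 0.0, -0.0]
[0.0, -0.92, -0.01, -0.002, 0.0, -0.0]
[0.0, -0.92, -0.01, -0.002, 0.0, -0.0]
```

apply_moves(rows=[0.02,-0.9,0,0,0,0,0,-0.9,0,0,0,0,0,-0.9,0,0,0,0,0,0,0,0,0,0])

```text
t: 6.3
position: [0.4654, -0.1548, 0.0615]
tcp_rot: [-3.136, 0.001, -0.005]
force: [1.0, -0.3, -2.3]
width: 0.315
```

```bash
python3 go.py 0.4653 -0.157 0.0615 -0.004 3; python3 - <<'E'
from h import *
t=capture("top")[:,:,::-1]; s=capture("side")[:,:,::-1]; cv2.imwrite("pics/t4.png",t); cv2.imwrite("pics/s4.png",s)
w=np.hstack([cv2.resize(t[200:250,200:270],(420,300),interpolation=2),cv2.resize(s[175:225,260:320],(360,300),interpolation=2)])
cv2.imwrite("pics/c6.png",w)
for n,f in(("top",t),("side",s)):
  for b in blobs(np.ascontiguousarray(f),(100,120,60),(125,255,255)):
    if 200<b[2][1]<230 and 220<b[2][0]<300: print(n,b[:3])
E
```

```text
t 6.3 pos [ 0.4654 -0.1548  0.0615] rot [-3.136e+00  1.000e-03 -5.000e-03] F [ 1.  -0.3 -2.3] w 0.315
[-0.0, 0.07, -0.0, -0.002, 0.0, -0.0]
[-0.0, 0.07, -0.0, -0.002, 0.0, -0.0]
[-0.0, 0.07, -0.0, -0.002, 0.0, -0.0]
top ([233, 217, 3, 14], 30, [233.7, 223.2])
side ([274, 206, 13, 13], 75, [278.8, 211.7])
```

View pics/c6.png

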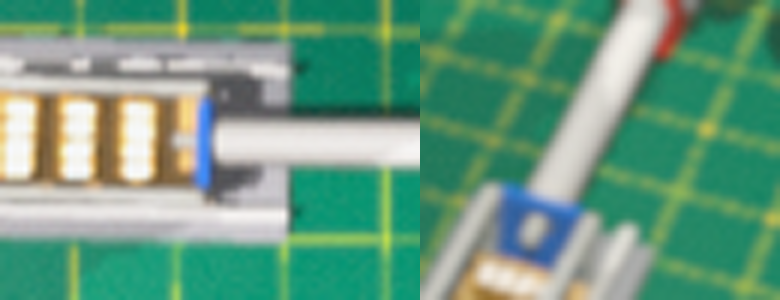

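The pin is through the ring (seen at crop (180,140) in the top view and in the hole at (535,230) in the side view), and the carrier has not moved. I push gently.

apply_moves(rows=[0,-1.2,0,-0.002,0,0,0,-1.2,0,0,0,0,0,-1.2,0,0,0,0,0,-1.2,0,0,0,0,0,-1.2,0,0,0,0])

```text
t: 6.9
position: [0.466, -0.0929, 0.0619]
tcp_rot: [-3.14, -0.0, -0.007]
force: [-0.7, -3.8, -2.8]
width: 0.31
```

```bash
python3 go.py 0.4665 0.0 0.0613 -0.006 8
```

```text
t 6.9 pos [ 0.466  -0.0929  0.0619] rot [-3.14  -0.    -0.007] F [-0.7 -3.8 -2.8] w 0.31
[-0.0, -1.16, 0.01, -0.0, -0.0, -0.0]
[-0.0, -1.16, 0.01, -0.0, -0.0, -0.0]
[-0.0, -1.16, 0.01, -0.0, -0.0, -0.0]
[-0.0, -1.16, 0.01, -0.0, -0.0, -0.0]
[-0.0, -1.16, 0.01, -0.0, -0.0, -0.0]
[-0.0, -1.16, 0.01, -0.0, -0.0, -0.0]
[-0.0, -1.16, 0.01, -0.0, -0.0, -0.0]
[-0.0, -1.16, 0.01, -0.0, -0.0, -0.0]
```

apply_moves(rows=[0,-1.1,0.02,0.001,0,0,0,-1.1,0.01,0,0,0,0,-1.1,0.01,0,0,0,0,-1.1,0,0,0,0,0,-1.1,0,0,0,0])

```text
t: 7.4
position: [0.4663, -0.0328, 0.0617]
tcp_rot: [-3.14, -0.0, -0.006]
force: [0.4, -3.7, -2.2]
width: 0.314
```

```bash
python3 go.py 0.467 0.03 0.0613 -0.006 5; python3 - <<'E'
from h import *
t=capture("top")[:,:,::-1]; s=capture("side")[:,:,::-1]; cv2.imwrite("pics/t5.png",t); cv2.imwrite("pics/s5.png",s)
w=np.hstack([cv2.resize(t[195:250,150:250],(545,300),interpolation=2),cv2.resize(s[185:260,220:295],(300,300),interpolation=2)])
cv2.imwrite("pics/c7.png",w)
E
```

```text
t 7.4 pos [ 0.4663 -0.0328  0.0617] rot [-3.14  -0.    -0.006] F [ 0.4 -3.7 -2.2] w 0.314
[0.01, -1.26, 0.01, -0.0, -0.0, -0.0]
[0.01, -1.26, 0.01, -0.0, -0.0, -0.0]
[0.01, -1.26, 0.01, -0.0, -0.0, -0.0]
[0.01, -1.26, 0.01, -0.0, -0.0, -0.0]
[0.01, -1.26, 0.01, -0.0, -0.0, -0.0]
```

View pics/c7.png

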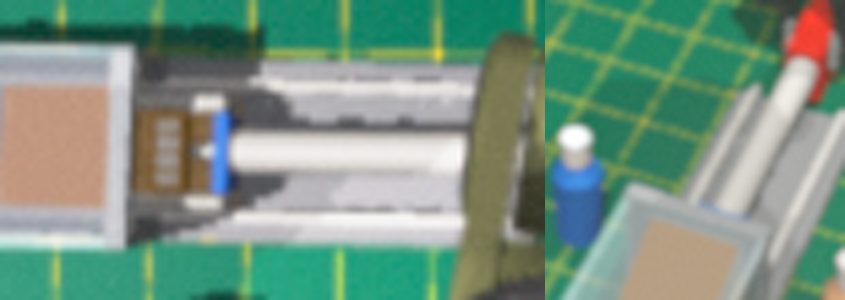

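The pin is in the ring, the carrier is straight and the flap is riding up. I continue pushing.

apply_moves(rows=[0,-1.1,0.02,0,0,0,0.01,-1.1,0.01,0,0,0,0.01,-1.1,0.01,0,0,0,0.01,-1.1,0.01,0,0,0,0.01,-1.1,0,0,0,0])

```text
t: 8.0
position: [0.467, 0.0256, 0.0613]
tcp_rot: [-3.139, 0.0, -0.007]
force: [0.3, -4.6, -1.2]
width: 0.317
```

```bash
python3 go.py 0.4675 0.09 0.0613 -0.008 5
```

```text
t 8.0 pos [0.467  0.0256 0.0613] rot [-3.139  0.    -0.007] F [ 0.3 -4.6 -1.2] w 0.317
[0.0, -1.29, 0.0, -0.0, 0.0, 0.0]
[0.0, -1.29, 0.0, -0.0, 0.0, 0.0]
[0.0, -1.29, 0.0, -0.0, 0.0, 0.0]
[-0.0, -1.29, 0.0, -0.0, 0.0, 0.0]
[-0.0, -1.29, -0.0, -0.0, 0.0, 0.0]
```

apply_moves(rows=[0,-1.1,0,0,0,0,0,-1.1,0,0,0,0,0,-1.1,0,0,0,0,0.01,-1.1,0,0,0,0,0.01,-1.1,0,0,0,0])

```text
t: 8.5
position: [0.4673, 0.0857, 0.0613]
tcp_rot: [-3.139, 0.001, -0.006]
force: [-0.4, -2.8, -3.6]
width: 0.314
```

apply_moves(rows=[0,-0.7,0,0,0,0,0,-0.6,0,0,0,0,0,-0.5,0,0,0,0,0,0,0,0,0,0])

```text
t: 8.9
position: [0.467, 0.1068, 0.061]
tcp_rot: [-3.139, 0.002, -0.005]
force: [0.9, -0.0, -4.5]
width: 0.314
```

```bash
python3 go.py 0.4675 0.1 0.0613 -0.008 1; python3 - <<'E'
from h import *
t=capture("top")[:,:,::-1]; s=capture("side")[:,:,::-1]; cv2.imwrite("pics/t6.png",t); cv2.imwrite("pics/s6.png",s)
w=np.hstack([cv2.resize(t[195:250,60:200],(500,300),interpolation=2),cv2.resize(s[185:345,185:345],(300,300),interpolation=2)])
cv2.imwrite("pics/c8.png",w)
for b in blobs(np.ascontiguousarray(t),(100,60,40),(125,255,255),5):
    if 200<b[2][1]<245 and 60<b[2][0]<240: print(b[:3],onz("top",(b[2][0],b[2][1]),.055).round(4))
E
```

```text
t 8.9 pos [0.467  0.1068 0.061 ] rot [-3.139e+00  2.000e-03 -5.000e-03] F [ 0.9 -0.  -4.5] w 0.314
[0.05, 0.68, -0.03, -0.002, 0.002, 0.003]
([137, 215, 7, 14], 46, [139.4, 221.8]) [0.467  0.2939 0.055 ]
```

View pics/c8.png

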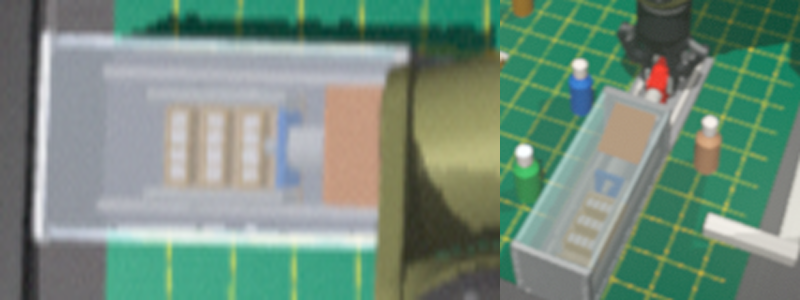

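The blue plate is at y≈0.292, about 95 mm past the sill. I draw the rod straight out.

apply_moves(rows=[0,1,-0.03,0,0.002,0,0,1.5,0,0,0,0,0,1.5,0,0,0,0,0,2,0,0,0,0,0,2,0,0,0,0])

```text
t: 9.5
position: [0.466, 0.0225, 0.0609]
tcp_rot: [-3.139, -0.0, -0.003]
force: [0.4, -0.6, -3.4]
width: 0.313
```

apply_moves(rows=[0,2.5,-0.02,0,0,0,0,2.5,0,0,0,0,0,2.5,0,0,0,0,0,2.5,0,0,0,0,0,2.5,0,0,0,0])

```text
t: 10.0
position: [0.4643, -0.111, 0.0616]
tcp_rot: [-3.139, -0.003, -0.005]
force: [0.8, -0.1, -2.9]
width: 0.318
```

```bash
python3 go.py 0.466 -0.27 0.0603 0 8
```

```text
t 10.0 pos [ 0.4643 -0.111   0.0616] rot [-3.139e+00 -3.000e-03 -5.000e-03] F [ 0.8 -0.1 -2.9] w 0.318
[0.03, 1.99, 0.01, -0.0, -0.0, -0.001]
[0.03, 1.99, 0.01, -0.0, -0.0, -0.001]
[0.03, 1.99, 0.01, -0.0, -0.0, -0.001]
[0.03, 1.99, 0.01, -0.0, -0.0, -0.001]
[0.03, 1.99, 0.01, -0.0, -0.0, -0.001]
[0.02, 1.99, 0.01, -0.0, -0.0, -0.001]
[0.02, 1.99, 0.02, -0.0, -0.0, -0.001]
[0.02, 1.99, 0.02, -0.0, -0.0, -0.001]
```

apply_moves(rows=[0,2.5,0,0,0,0,0,2.5,0,0,0,0,0,2.5,0,0,0,0,0,2.5,0,0,0,0,0,2.5,0,0,0,0])

```text
t: 10.5
position: [0.4609, -0.2454, 0.0621]
tcp_rot: [-3.139, -0.005, -0.009]
force: [0.4, 0.3, -2.4]
width: 0.313
```

apply_moves(rows=[0,1.5,0,0,0,0,0,1,0,0,0,0,0,0,0,0,0,0])

```text
t: 10.8
position: [0.4594, -0.275, 0.0622]
tcp_rot: [-3.14, -0.006, -0.014]
force: [-0.4, 0.5, -2.6]
width: 0.314
```

```bash
python3 go.py 0.466 -0.28 0.051 -0.005 1
```

```text
t 10.8 pos [ 0.4594 -0.275   0.0622] rot [-3.14  -0.006 -0.014] F [-0.4  0.5 -2.6] w 0.314
[0.66, 0.49, 1.12, -0.002, -0.006, -0.009]
```

apply_moves(rows=[0,0,0.5,0.003,-0.006,0,0,0,0.4,0,0,0,0,0,0.2,0,0,0,0,0,0,0,0,0])

```text
t: 11.2
position: [0.4597, -0.2728, 0.0503]
tcp_rot: [-3.136, 0.001, -0.011]
force: [-1.8, -1.4, 4.0]
width: 0.314
```

```bash
python3 go.py 0.4594 -0.275 0.0503 -0.014 1
```

```text
t 11.2 pos [ 0.4597 -0.2728  0.0503] rot [-3.136e+00  1.000e-03 -1.100e-02] F [-1.8 -1.4  4. ] w 0.314
[-0.03, 0.22, 0.0, -0.005, 0.001, 0.003]
```

Contact with the mat: z is 0.0503, as at the grasp, and the force has risen. Release.

apply_moves(rows=[0,0,0,0,0,0,0,0,0,0,0,0,0,0,0,0,0,0,0,0,0,0,0,0,0,0,0,0,0,0], gripper=1)

```text
t: 11.7
position: [0.4602, -0.2718, 0.0505]
tcp_rot: [-3.136, 0.001, -0.01]
force: [-0.8, -0.3, 1.0]
width: 0.998
```

apply_moves(rows=[0,0,0,0,0,0,0,0,-1,0,0,0,0,0,-2,0,0,0,0,0,-3,0,0,0,0,0,-4,0,0,0])

```text
t: 12.2
position: [0.4584, -0.2712, 0.1507]
tcp_rot: [-3.131, 0.008, -0.01]
force: [0.3, -0.6, 0.4]
width: 0.996
```

apply_moves(rows=[0,2,-4,0,0,0,0,2,-3,0,0,0,0,2,0,0,0,0,0,0,0,0,0,0,0,0,0,0,0,0])

```text
t: 12.7
position: [0.4589, -0.3339, 0.2333]
tcp_rot: [-3.139, -0.001, -0.01]
force: [0.6, 0.2, -0.3]
width: 0.999
```

```bash
python3 - <<'E'
from h import *
t=capture("top")[:,:,::-1]; s=capture("side")[:,:,::-1]; cv2.imwrite("pics/t7.png",t); cv2.imwrite("pics/s7.png",s)
w=np.hstack([cv2.resize(t[140:300,60:380],(800,400),interpolation=2)]); w2=np.zeros((600,800,3),np.uint8); w2[:250,:500]=cv2.resize(w,(500,250)); w2[250:,:500]=cv2.resize(s[120:345,160:482],(500,350),interpolation=2)
w2[:300,500:]=cv2.resize(s[225:325,200:300],(300,300),interpolation=2);cv2.imwrite("pics/c9.png",w2)
print(get_state()["t"],get_state()["force"],get_state()["position"],get_state()["width"])
for b in blobs(np.ascontiguousarray(t),(0,170,90),(5,255,255)):
    if 130<b[2][1]<300: print("red",b[:3],onz("top",b[2],.05).round(4))
for b in blobs(np.ascontiguousarray(t),(100,60,40),(125,255,255),5):
    if 200<b[2][1]<245 and 60<b[2][0]<240: print(b[:3],onz("top",b[2],.055).round(4))
E
```

```text
12.8 [-0.6041977   0.44895861 -0.02046694] [ 0.45885197 -0.333463    0.23259148] 1.0032485101040858
red ([335, 221, 22, 11], 213, [345.7, 226.4]) [ 0.4599 -0.2767  0.05  ]
([137, 215, 7, 14], 80, [140.3, 221.7]) [0.4673 0.2915 0.055 ]
```

View pics/c9.png

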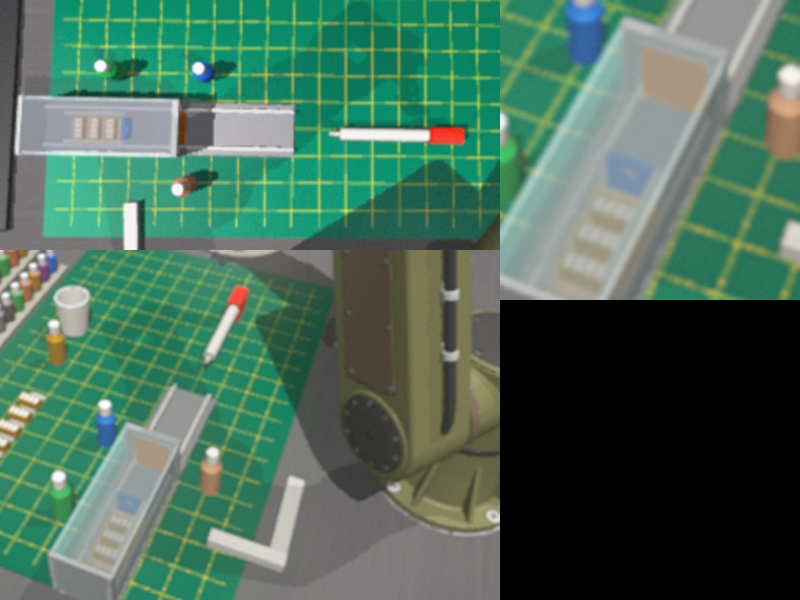

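The carrier is in the box with its plate at y≈0.2915. The flap hangs at the entrance as in the first view. The rod lies on the mat short of the runway's end, and the bystanders are unmoved.

```bash
python3 -c "
from plant import *
print(close_job())"
```

```text
the job is handed in; nothing more can be done
None
```

The carrier is in the drying box and the rod is back on the mat. I handed the job in at about 12.8 s of the 58 s allowed; the hand-in reports no verdict.

I gripped the rod by its handle and put the pin through the ring without moving the carrier. I then pushed the carrier past the flap, drew the rod straight out, set it down on its handle and moved the gripper clear.

**Last checks, from the final pictures and robot state:**
- **Carrier:** it is upright in the box, with its rear about 95 mm past the sill. That puts its middle about 150 mm in.
- **Flap:** it hangs shut at the entrance, looking as it did at the start. I judged this by eye and did not measure the angle.
- **Rod:** it stands on its handle on the mat. By the arm's position at release, its tip is about 60 mm short of the runway's end.
- **Bystanders:** the ones in the final view stand where they did, again by eye.
- **Robot:** the gripper is open and clear of everything, with about zero force. The largest force I read was about 5 N.

**One disagreement:** before insertion, the two-camera height of the pin tip read 38.5 mm, against about 45 mm from the grip geometry. The tip was hard to see in the side picture, so I used the grip geometry, and the insertion went in cleanly.

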